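# Sort the sweets tray back into drawer and ramekins

### The job

Clear the brass-toned tray: lay the round-headed wooden mould flat in the wide bay of the open drawer and the slim, long-headed one flat in the narrow bay, each lengthwise on the bottom of its bay, and put the walnut in the large ramekin and the white sweet in the small ramekin. Leave both ramekins standing upright, and do not disturb the lidded candy bowl or the tong.

Things in the scene. Friction and masses are not known exactly. Their poses are not given: they have to be found in the camera images.
- mould_round: Wooden maamoul mould, carved face up, 130 mm long (x), about 60 g; balances 5 mm to -x of the origin (held far from there it tips in the fingers). Round disc head of 56 mm diameter, 28 mm thick, centred 37 mm to +x of the origin; handle 20 mm wide and 26 mm thick, from x = -65 mm to the head. Origin: middle of its length, on the underside; z up. Starts on the brass-toned tray (floor 4 mm, rim 14 mm high).
- mould_slim: Wooden maamoul mould, carved face up, 130 mm long (x), about 55 g; balances at the origin (held far from there it tips in the fingers). Long rectangular head 32 mm wide (y), 28 mm thick, from x = -10 to +65 mm; handle 20 mm wide and 26 mm thick, from x = -65 to -10 mm. Origin: middle of its length, on the underside; z up. Starts on the brass-toned tray (floor 4 mm, rim 14 mm high).
- walnut: Whole brown walnut in its shell, 34 mm in diameter (widest 14 mm up) and 34 mm tall, standing on a flat spot of 20 mm, 15 g. Origin: centre of the underside. Starts on the brass-toned tray (floor 4 mm, rim 14 mm high).
- sweet: White pillow-shaped hard sweet, 30 mm along its x, 20 mm along its y, 16 mm thick, rounded edges, 12 g. Origin: centre of the underside. Starts on the brass-toned tray (floor 4 mm, rim 14 mm high).
- bay_wide: Fixed wooden insert with a grey felt floor in the open drawer: the WIDE bay, inside 156 mm (x) by 80 mm (y), thin walls, outside 164 x 88 mm. Origin: centre of its underside, 12 mm above the sideboard; floor 4 mm and wall tops 14 mm above the origin. Around it: drawer sides 40 mm and front (-x) 54 mm above the sideboard; chest 72 mm tall from 91 mm to +x of the origin.
- bay_narrow: Fixed wooden insert with a grey felt floor in the same drawer, beside the wide one (either order): the NARROW bay, inside 156 mm (x) by 56 mm (y), thick 16 mm side walls, outside 164 x 88 mm. Origin: centre of its underside, 12 mm above the sideboard; floor 4 mm and wall tops 14 mm above it. A square mould (top 38 mm above the sideboard) stays fixed in the +y end of the drawer.
- ramekin_large: Loose white ceramic ramekin, the larger one: 104 mm outside diameter at the rim, 40 mm tall, wall 4 mm, inner floor 5 mm up, 300 g. Origin: centre of the underside, on the sideboard.
- ramekin_small: Loose white ceramic ramekin, the smaller one: 84 mm outside diameter at the rim, 35 mm tall, wall 4 mm, inner floor 5 mm up, 220 g. Origin: centre of the underside, on the sideboard.
- candy_bowl: Bystander: clear glass candy bowl with its chrome lid shut, 112 mm in diameter, 93 mm tall to the top of the knob, 700 g. Stands beyond the ramekins. Origin: centre of the underside. Leave it alone.
- tong: Bystander: grey silicone tong, 176 mm long along its x, about 58 mm wide, 12 mm thick, lying on the sideboard just beyond the tray's far edge. Origin: middle of its underside. Leave it alone.

How it is judged:
At the end, for the whole second after the job is handed in: Round mould flat (0.06 rad, 3.5 mm) on the floor of the wide bay, slim one likewise in the narrow bay, lengthwise within 0.4 rad, centred within 20 mm along, 22 mm across; walnut inside the large ramekin, sweet inside the small one (46 and 36 mm of the axis), both upright (0.1 rad); all at rest (x of mould_round in the frame of bay_wide between -0.02 and 0.02 m and y of mould_round in the frame of bay_wide between -0.022 and 0.022 m and z of mould_round in the frame of bay_wide between 0 and 0.0075 m and angle between each of mould_round, mould_slim's own z axis and vertical below 0.06 rad and angle between the x axis of mould_round and the x axis of bay_wide, either way round below 0.4 rad and x of mould_slim in the frame of bay_narrow between -0.02 and 0.02 m and y of mould_slim in the frame of bay_narrow between -0.022 and 0.022 m and z of mould_slim in the frame of bay_narrow between 0 and 0.0075 m and angle between the x axis of mould_slim and the x axis of bay_narrow, either way round below 0.4 rad and horizontal distance between walnut and ramekin_large below 0.046 m and z of walnut in the frame of ramekin_large between 0 and 0.03 m and angle between each of ramekin_large, ramekin_small's own z axis and vertical below 0.1 rad and horizontal distance between sweet and ramekin_small below 0.036 m and z of sweet in the frame of ramekin_small between 0 and 0.026 m and linear speed of each of mould_round, mould_slim, walnut, sweet below 0.02 m/s); the robot touches nothing.
It fails at once if the candy bowl is pushed more than 20 mm or tipped (distance of candy_bowl from where it was at the start of the episode above 0.02 m or angle between candy_bowl's own z axis and vertical above 0.3 rad).
It fails at once if the tong is moved more than 20 mm (distance of tong from where it was at the start of the episode above 0.02 m).
It also fails if it takes over 106 s, if anything falls off the work surface, if the arm or the gripper's body presses on something with over 40 N, if the wrist force passes 120 N, or if a joint passes its speed limit or range.

### The arm

A 7-joint arm with a two-finger parallel gripper is mounted at the origin on the work surface. World frame = base frame: x ahead of the robot, y to its left, z up, the work surface at z = 0. Lengths are in m, angles in rad, forces in N, time in s.
With the tool pointing down it reaches from about 0.35 to 0.9 m from the base axis. Payload 8.1 kg.
Tool frame: the origin (TCP) lies at the very end of the fingers, on their centre line; the grasp point (between the pads) lies 19 mm behind it; z points along the fingers, y is the direction in which the jaws open and shut (so a half turn about z gives the same grasp; the last joint's range is limited). The gripper opens to 85 mm and grips with 20 to 120 N. Pads are 22 mm wide; open, the fingers measure 114 mm over their backs; the gripper's body (76 mm by 85 mm) begins 54 mm behind the grasp point. The pads swing forward as they close: fully open they stand 13 mm farther back than shut.
Start: joints at [-0.103, 0.434, 0.025, 1.573, -0.012, 1.134, -0.075], TCP at [0.625, -0, 0.231] pointing down, gripper open.
Joint ranges: [-2.62, 2.62], [-0.44, 2.09], [-1.27, 1.32], [0.08, 2.57], [-1.32, 4.46], [0.12, 2], [-2.74, 2.74]. Speed limits (rad/s): [2.22, 2.22, 3.01, 3.01, 3.14, 3.14, 3.14].

### API

Orientations are given as a unit quaternion [w, x, y, z].
In Python, from rig import robot, read_camera, calibration gives the robot as it stands.
- The arm moves only by the tool carry_out, never from a script. Its argument "deltas" is a list of rows, each a list of 7 numbers: the shift along the world's x, y, z each as a share of 0.025 m, from -1 to 1, then the turn, a rotation vector about the world's x, y, z each as a share of 0.1 rad, from -1 to 1, then the opening, from -1 (shut) to 1 (fully open), so that 0 is half open. In form: [[dx, dy, dz, ax, ay, az, grip], ...]. A call has 1 to 10 rows; each row shifts and turns the commanded pose from where the row before left it; what a row does not reach is not made up. A row lasts 1/10 s, in which the tool goes at most 50 mm and 8.59 degrees, less where a joint would pass 70% of its speed; a pose out of reach is approached as far as the arm can. A call with a number of a shift or a turn outside -1 to 1 is refused whole. A call with a gripper value outside its range is refused whole. The fingers move at their own pace and stop on an object; "force" is the grip in N (left out, the last holds). Time passes only in rows, so rows that do not move let the fingers close. It gives the time, the measured TCP pose, the force and the opening at its end, in the units of the state.
- robot.state(): the state, without advancing time (a new reading comes with each control period).
- read_camera(name): name is "scene" or "side" or "wrist"; returns the picture (400x640x3 uint8, red, green, blue); there is no depth.
- calibration(name): a dict with "fx", "fy", "cx", "cy" (pixels), "view" (4x4, takes a point from world to camera coordinates). Camera axes: x right, y down, z forward; pixel columns grow to the right and rows downward; lengths in m; the calibration is good to about 2 mm. A picture is of the moment at which its call begins: read the wrist's pose just before it. calibration takes no time and is no camera call; for the wrist camera it gives the pose at the moment of the call.
- robot.sign_off(): hands the job in, once; it reports no verdict.
The state is a dict: "time": time; "joint_pos": joint angles; "joint_velocities": joint speeds; "joint_torque": joint torques, N m; "tool_pos": TCP position; "tool_rot": TCP orientation; "wrist_force": force on the tool from outside, world axes, zero at the start; "wrist_torque": the same for the moment, N m; "gripper_width": opening from 0.0 (shut) to 1.0 (fully open).
Only numpy, scipy, OpenCV 4.12 (cv2) and the standard library are available. Lean on these libraries where they do the work, as an engineer would, in place of code of your own. Each camera call takes 0.05 s, during which the arm holds its last target.

## Working session

There is one attempt and no reset: what is moved stays moved. The work goes in short steps, Python scripts to look and compute and a tool call to move; the robot and the scene stay as the last step left them, time stands still between calls to the robot, and variables do not carry over. Pictures are saved under pics/ and viewed, and the job is handed in when it is done.

Besides the shell and the picture viewer there is one more tool, called after "Emit:" by a JSON object that holds its "op" and its "data". carry_out: Moves the arm, as the interface text tells. Its arguments: {"type":"object","properties":{"deltas":{"type":"array"},"force":{"type":"number"}},"required":["deltas"]}

```bash
ls; mkdir -p pics; python3 - <<'E'
from rig import robot, read_camera, calibration
import cv2, json
s=robot.state(); print(s)
for n in ["scene","side","wrist"]:
    c=calibration(n); im=read_camera(n); cv2.imwrite(f"pics/{n}0.png",im[:,:,::-1]); print(n,c)
E
```

```text
pics
{'time': 0.0, 'joint_pos': array([-0.10259372,  0.43521627,  0.02496193,  1.57411041, -0.01161231,
        1.13397693, -0.07509862]), 'joint_velocities': array([-0.00053667,  0.00034553,  0.00240926, -0.00034599, -0.001224  ,
       -0.00052508,  0.00044667]), 'joint_torque': array([ 8.97134169e-05, -6.70461059e+01,  1.02531374e+00, -3.16203833e+01,
        1.55155628e-02,  1.25530543e-02, -1.11555586e-06]), 'tool_pos': array([ 6.24494376e-01, -5.03337610e-05,  2.30524847e-01]), 'tool_rot': array([-5.07127056e-04,  7.07131330e-01,  7.07081798e-01, -5.96527470e-04]), 'wrist_force': array([ 0.03563635, -0.34514096, -0.32846066]), 'wrist_torque': array([-0.02647919, -0.02345764,  0.05905823]), 'gripper_width': 1.0028242388413129}
scene {'fx': 370.23158143876447, 'fy': 370.23158143876447, 'cx': 313.7472575475021, 'cy': 202.8581836333975, 'view': array([[ 0.42338851,  0.90578271, -0.01731608, -0.26666492],
       [ 0.7460087 , -0.35942298, -0.56061229, -0.43326012],
       [-0.51401671,  0.22443886, -0.82789735,  1.22541037],
       [ 0.        ,  0.        ,  0.        ,  1.        ]])}
side {'fx': 427.75829550442734, 'fy': 427.75829550442734, 'cx': 317.76094380815726, 'cy': 196.20514496979953, 'view': array([[-0.97706494, -0.2128386 , -0.00662042,  0.61698529],
       [-0.10037291,  0.48775009, -0.86719382,  0.08071373],
       [ 0.18780143, -0.84664017, -0.49792675,  0.77336113],
       [ 0.        ,  0.        ,  0.        ,  1.        ]])}
wrist {'fx': 350.0636072224549, 'fy': 350.0636072224549, 'cx': 317.31984654403533, 'cy': 193.9950227670753, 'view': array([[ 9.99997787e-01,  1.85853070e-04, -2.09539415e-03,
        -6.24673199e-01],
       [ 8.12006278e-04, -9.52992724e-01,  3.02992092e-01,
        -3.93424195e-02],
       [-1.94058337e-03, -3.02993124e-01, -9.52990767e-01,
         3.78578199e-01],
       [ 0.00000000e+00,  0.00000000e+00,  0.00000000e+00,
         1.00000000e+00]])}
```

View pics/scene0.png

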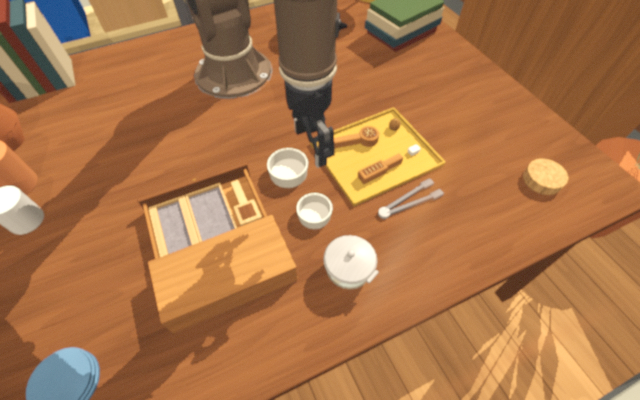

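View pics/side0.png

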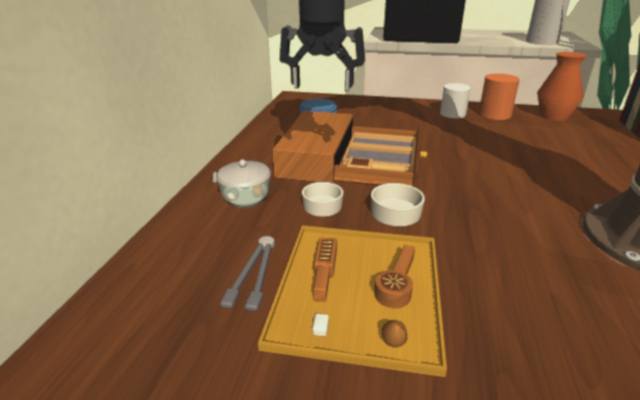

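View pics/wrist0.png

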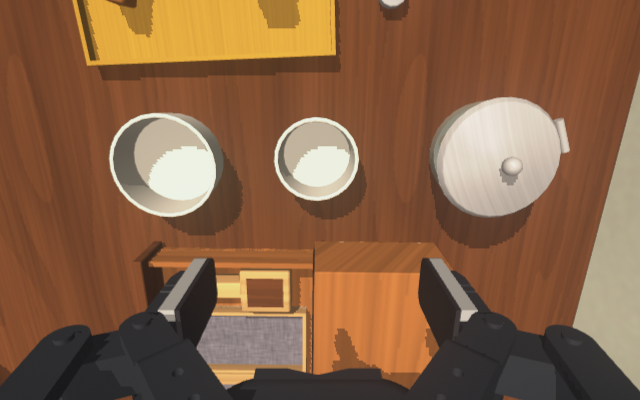

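```bash
cat > h.py <<'E'
import numpy as np, cv2
from rig import robot, read_camera, calibration
def bp(c,u,v,z):
    V=c["view"];R=V[:3,:3];t=V[:3,3];o=-R.T@t
    d=R.T@np.array([(u-c["cx"])/c["fx"],(v-c["cy"])/c["fy"],1.])
    return (o+d*(z-o[2])/d[2])[:3]
def pr(c,p):
    q=c["view"][:3,:3]@np.array(p,float)+c["view"][:3,3]
    return np.array([c["fx"]*q[0]/q[2]+c["cx"],c["fy"]*q[1]/q[2]+c["cy"]])
def crop(n,fn,x0,y0,x1,y1,k,im=None):
    if im is None: im=cv2.imread(fn)
    cv2.imwrite(f"pics/{n}.png",cv2.resize(im[y0:y1,x0:x1],None,fx=k,fy=k,interpolation=cv2.INTER_CUBIC))
E
python3 - <<'E'
from h import *
crop("c_side","pics/side0.png",255,220,455,370,4)
crop("c_scene","pics/scene0.png",310,95,450,205,5)
crop("c_draw","pics/scene0.png",130,140,350,300,3.5)
E
```

```text
(no output)
```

View pics/c_side.png

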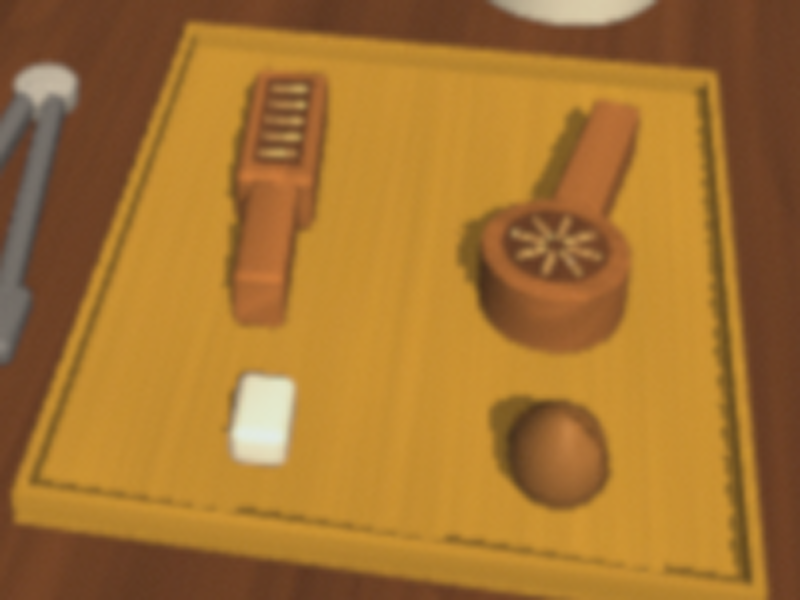

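View pics/c_scene.png

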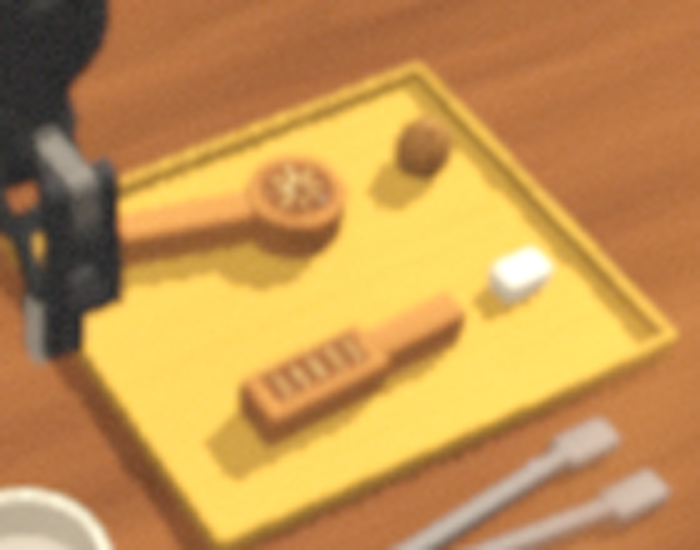

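View pics/c_draw.png

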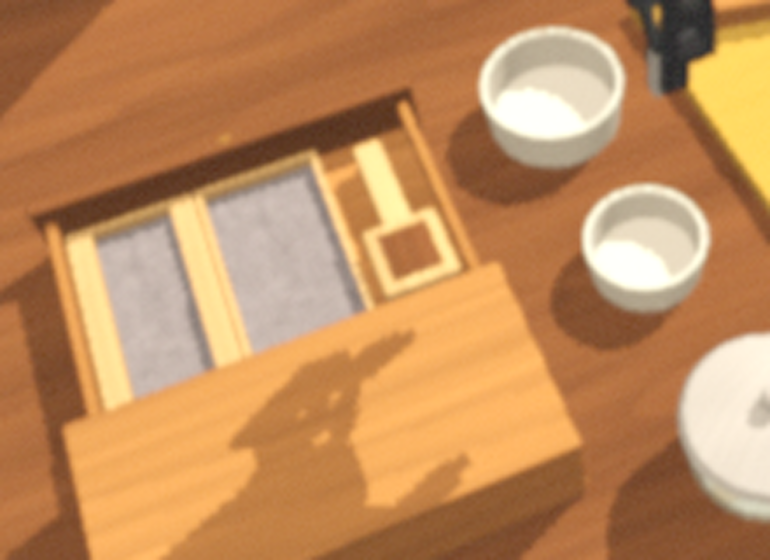

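```bash
python3 - <<'E'
from h import *
np.set_printoptions(precision=4,suppress=True)
S=calibration("side");C=calibration("scene");W=calibration("wrist")
def s(n,u,v,z): print(n,"side",bp(S,255+u/4,220+v/4,z)[:2])
def c(n,u,v,z): print(n,"scene",bp(C,310+u/5,95+v/5,z)[:2])
def d(n,u,v,z): print(n,"draw",bp(C,130+u/3.5,140+v/3.5,z)[:2])
s("disc",558,245,.032);c("disc",296,187,.032)
s("rhandle",617,105,.030)
s("slimhead",292,75,.032);c("slimhead",257,405,.032)
s("slimhandle",260,275,.030);c("slimhandle",452,307,.030)
s("walnut",558,455,.019);c("walnut",422,150,.020)
s("sweet",268,405,.020);c("sweet",520,270,.019)
print("L",bp(W,165,164,.04),"S",bp(W,316,159,.035), "bowl", bp(W,497,156,.06))
d("L",552,83,.04);d("S",646,233,.035)
d("wide felt c1",208,198,.016);d("wide felt c2",312,165,.016)
d("wide wall tl",205,195,.026);d("wide wall tr",318,152,.026)
d("nar felt c1",100,243,.016);d("nar felt c2",168,215,.016)
d("nar wall l",65,240,.026);d("nar wall r",195,200,.026)
d("drawer front top left",35,218,.054);d("front top right",408,95,.054)
d("chest edge l",65,425,.072);d("chest edge r",500,265,.072)
E
```

```text
disc side [0.461  0.2456]
disc scene [0.4643 0.2459]
rhandle side [0.4422 0.1502]
slimhead side [0.5786 0.1595]
slimhead scene [0.5878 0.1526]
slimhandle side [0.5665 0.2821]
slimhandle scene [0.5739 0.2768]
walnut side [0.4545 0.3348]
walnut scene [0.4604 0.3313]
sweet side [0.5526 0.334 ]
sweet scene [0.5602 0.3307]
L [0.4774 0.0023 0.04  ] S [0.6236 0.0062 0.035 ] bowl [0.7869 0.0144 0.06  ]
L draw [ 0.4761 -0.0009]
S draw [0.622  0.0065]
wide felt c1 draw [ 0.4478 -0.2572]
wide felt c2 draw [ 0.4519 -0.1815]
wide wall tl draw [ 0.4526 -0.2576]
wide wall tr draw [ 0.4507 -0.1742]
nar felt c1 draw [ 0.4528 -0.3353]
nar felt c2 draw [ 0.45   -0.2866]
nar wall l draw [ 0.4479 -0.3548]
nar wall r draw [ 0.4537 -0.2651]
drawer front top left draw [ 0.4445 -0.3634]
front top right draw [ 0.4528 -0.1015]
chest edge l draw [ 0.6187 -0.3701]
chest edge r draw [ 0.6263 -0.0972]
```

Emit:
{"op": "carry_out", "data": {"deltas": [[-0.5,1,0.1,0,0,0,1],[-0.5,1,0.1,0,0,0,1],[-0.5,1,0.1,0,0,0,1],[-0.5,1,0.1,0,0,0,1],[-0.5,1,0.1,0,0,0,1],[-0.5,1,0.1,0,0,0,1],[-0.5,1,0.1,0,0,0,1],[-0.5,1,0.1,0,0,0,1],[-0.3,1,0.1,0,0,0,1],[0,0.5,0,0,0,0,1]]}}

```text
time: 1.15
tool_pos: [0.5162, 0.2402, 0.2541]
tool_rot: [-0.0, 0.706, 0.708, 0.0]
wrist_force: [-0.2, 0.1, 0.2]
gripper_width: 1.0
```

```bash
python3 - <<'E'
from h import *
W=calibration("wrist"); im=read_camera("wrist")[:,:,::-1].copy(); np.save("w1.npy",W["view"])
cv2.imwrite("pics/w1.png",im); cv2.imwrite("pics/w1b.png",cv2.resize(im,(800,500),interpolation=cv2.INTER_CUBIC)); 
print(robot.state()["tool_pos"],robot.state()["tool_rot"],robot.state()["time"])
E
```

```text
[0.51663843 0.24132375 0.25375467] [-6.39738998e-04  7.05603145e-01  7.08606772e-01  4.84075327e-04] 1.2
```

View pics/w1b.png

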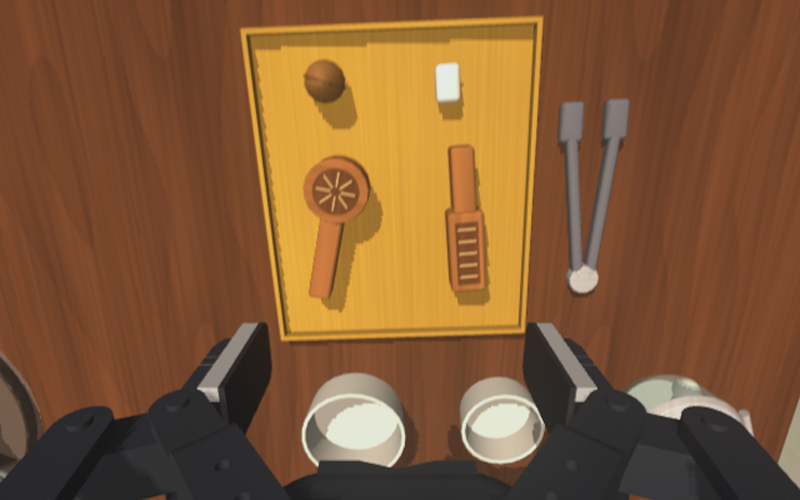

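```bash
python3 - <<'E'
from h import *
np.set_printoptions(precision=4,suppress=True)
W=calibration("wrist"); V=np.load("w1.npy"); print(abs(W["view"]-V).max()); W["view"]=V
print("cam",-V[:3,:3].T@V[:3,3])
def w(n,u,v,z): p=bp(W,u/1.25,v/1.25,z); print(n,p[:2]); return p
a=w("disc",337,190,.032); b=w("rend",320,297,.030); 
d=a-b; print("len",np.hypot(*d[:2]), "exp .102", np.degrees(np.arctan2(d[1],d[0])))
a=w("shead",468,290,.032); b=w("send",460,147,.030);w("junc",464,210,.032)
d=a-b; print("len",np.hypot(*d[:2]), "exp .130",np.degrees(np.arctan2(d[1],d[0])),(a+b)/2)
w("walnut",325,81,.020); 
a=w("sw top",448,64,.02);b=w("sw bot",448,103,.02);w("sw c",448,83,.02); 
w("tray tl",243,32,.014);w("tray tr",541,18,.014);w("bl",284,340,.014);w("br",525,330,.014)
crop("w1c","pics/w1.png",240,30,400,130,5)
crop("w1d","pics/w1.png",240,100,400,250,4)
E
```

```text
0.000913577241486269
cam [0.5167 0.3174 0.3949]
disc [0.4666 0.2485]
rend [0.4471 0.1495]
len 0.10084045596566218 exp .102 78.86879977661178
shead [0.5812 0.1579]
send [0.5683 0.284 ]
junc [0.5739 0.2317]
len 0.12681355986034593 exp .130 -84.16589144259996 [0.5747 0.2209 0.031 ]
walnut [0.4586 0.3348]
sw top [0.5571 0.3479]
sw bot [0.5582 0.3183]
sw c [0.5576 0.3337]
tray tl [0.3943 0.3714]
tray tr [0.6294 0.3822]
bl [0.4064 0.0959]
br [0.6421 0.1078]
```

View pics/w1c.png

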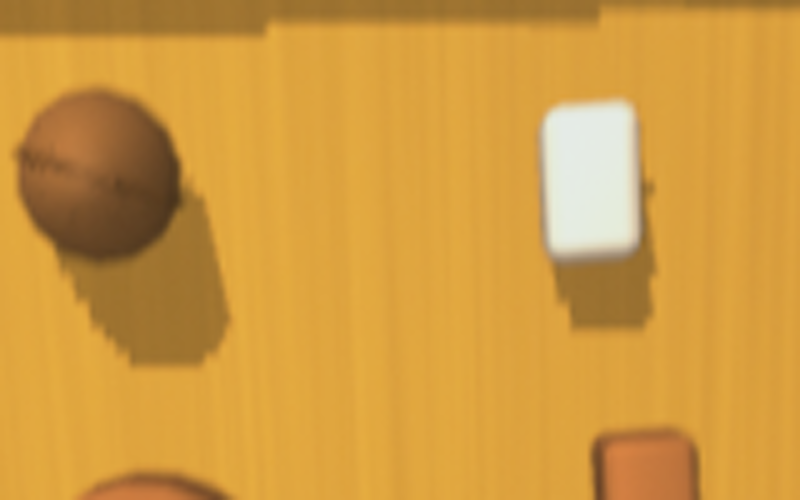

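View pics/w1d.png

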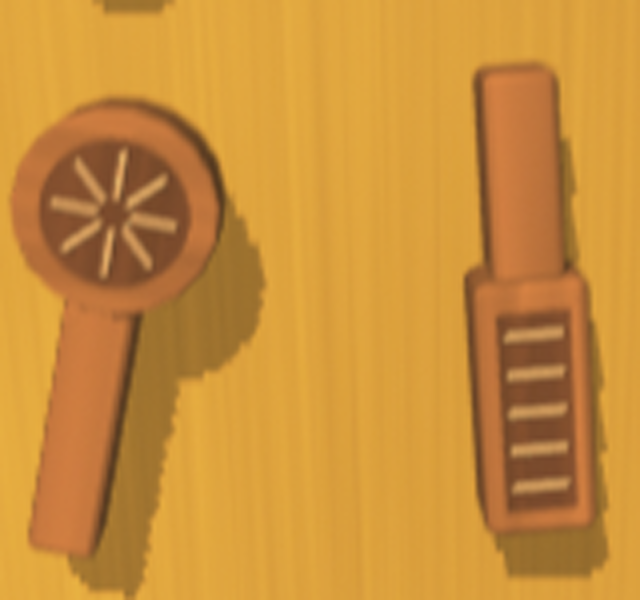

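Emit:
{"op": "carry_out", "data": {"deltas": [[0.3,-0.12,-1,0,0,0.12,0.4],[0.3,-0.12,-1,0,0,0.12,0.4],[0.3,-0.12,-1,0,0,0.12,0.4],[0.3,-0.12,-1,0,0,0.12,0.4],[0.3,-0.12,-1,0,0,0.12,0.4],[0.3,-0.12,-1,0,0,0.12,0.4],[0.3,-0.12,-1,0,0,0.12,0.4],[0.25,-0.12,-0.6,0,0,0.12,0.4],[0,0,0,0,0,0,0.4]], "force": 40}}

```text
time: 2.1
tool_pos: [0.5762, 0.2109, 0.0615]
tool_rot: [-0.0, 0.673, 0.74, -0.002]
wrist_force: [-1.0, -0.4, 0.5]
gripper_width: 0.699
```

```bash
cat >> h.py <<'E'
from scipy.spatial.transform import Rotation as Ro
def st():
    s=robot.state(); q=s["tool_rot"]; R=Ro.from_quat([q[1],q[2],q[3],q[0]]).as_matrix()
    print("t %.2f"%s["time"],"pos",np.round(s["tool_pos"],4),"jawyaw %.3f"%np.arctan2(R[1,1],R[0,1]),"z",np.round(R[:,2],3),"w %.3f"%s["gripper_width"],"F",np.round(s["wrist_force"],1),"j1,j7",np.round(s["joint_pos"][[0,6]],2))
    return s
def shot(n,name="wrist"):
    c=calibration(name); im=read_camera(name)[:,:,::-1].copy(); np.save(n+".npy",c["view"]); cv2.imwrite(f"pics/{n}.png",im); return c,im
E
python3 -c "
from h import *
st();c,im=shot('w2'); crop('w2b',None,100,100,560,400,1.7,im); c,im=shot('s2','side'); crop('s2b',None,260,220,400,320,5,im)"
```

```text
t 2.10 pos [0.5762 0.2109 0.0615] jawyaw 0.094 z [-0.003 -0.003 -1.   ] w 0.699 F [-1.  -0.4  0.5] j1,j7 [-0.39 -0.4 ]
```

View pics/w2b.png

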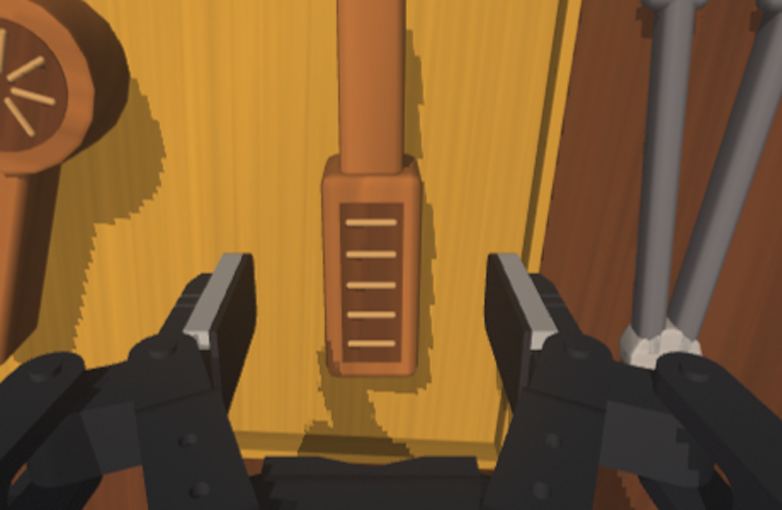

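View pics/s2b.png

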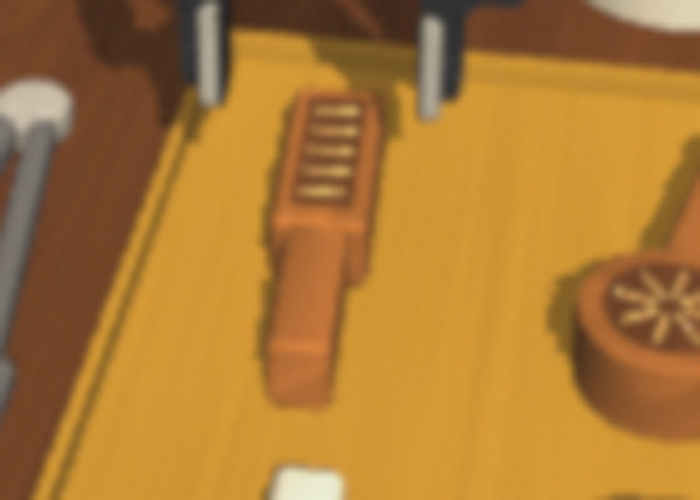

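```bash
python3 -c "
from h import *
c=calibration('wrist'); c['view']=np.load('w2.npy')
f=lambda u,v,z: print(bp(c,100+u/1.7,100+v/1.7,z))
f(333,200,.032);f(410,200,.032);f(371,172,.032);f(372,360,.032)"
```

```text
[0.56458038 0.2200212  0.032     ]
[0.5880948  0.22227996 0.032     ]
[0.57532639 0.23017489 0.032     ]
[0.58200485 0.16366214 0.032     ]
```

Emit:
{"op": "carry_out", "data": {"deltas": [[0,0.25,-0.9,0,0,0,0.4],[0,0,-0.9,0,0,0,0.3],[0,0,0,0,0,0,0.2],[0,0,0,0,0,0,-0.5],[0,0,0,0,0,0,-0.8],[0,0,0,0,0,0,-0.8],[0,0,0,0,0,0,-0.8],[0,0,0,0,0,0,-0.8]], "force": 40}}

```text
time: 3.0
tool_pos: [0.5774, 0.2201, 0.0207]
tool_rot: [0.001, 0.672, 0.74, 0.001]
wrist_force: [-1.4, -0.1, 6.9]
gripper_width: 0.361
```

Emit:
{"op": "carry_out", "data": {"deltas": [[0,0,0.5,0,0,0,-0.8],[0,0,1,0,0,0,-0.8],[0,0,1,0,0,0,-0.8],[0,0,1,0,0,0,-0.8]]}}

```text
time: 3.4
tool_pos: [0.5763, 0.2197, 0.1084]
tool_rot: [0.0, 0.672, 0.74, 0.0]
wrist_force: [1.0, 1.2, -0.7]
gripper_width: 0.357
```

```bash
python3 -c "
from h import *
st();c,im=shot('w3'); crop('w3b',None,100,100,560,400,1.7,im); c,im=shot('s3','side'); crop('s3b',None,240,180,420,310,4.4,im)"
```

```text
t 3.40 pos [0.5763 0.2197 0.1084] jawyaw 0.096 z [ 0.001  0.    -1.   ] w 0.357 F [ 1.   1.2 -0.7] j1,j7 [-0.4 -0.4]
```

View pics/w3b.png

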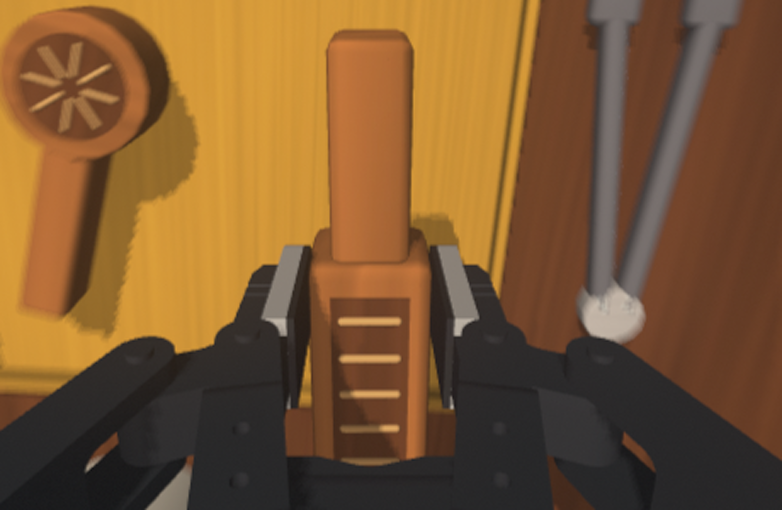

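View pics/s3b.png

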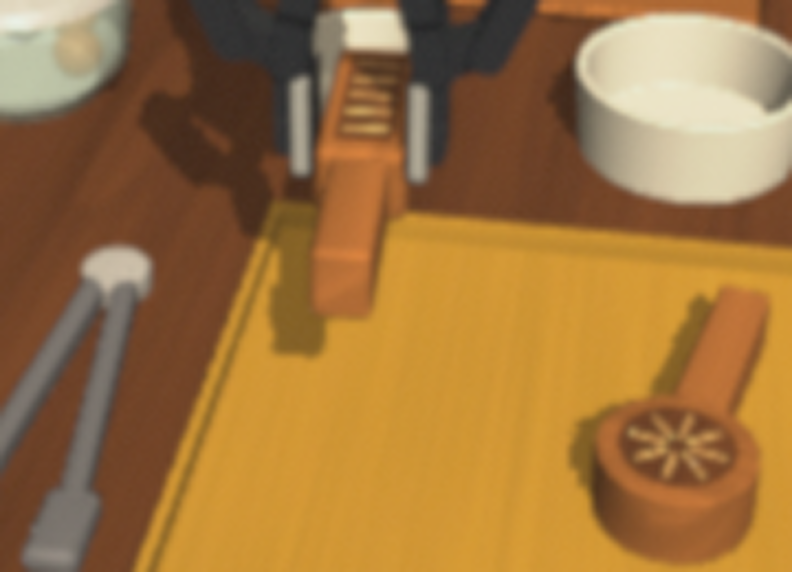

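Emit:
{"op": "carry_out", "data": {"deltas": [[-0.1,-1,0.3,0,0,-0.85,-0.8],[-0.1,-1,0.3,0,0,-0.85,-0.8],[-0.1,-1,0.3,0,0,-0.85,-0.8],[-0.1,-1,0.3,0,0,-0.85,-0.8],[-0.1,-1,0.3,0,0,-0.85,-0.8],[-0.1,-1,0.3,0,0,-0.85,-0.8],[-0.1,-1,0,0,0,-0.85,-0.8],[-0.1,-1,0,0,0,-0.85,-0.8],[-0.1,-1,0,0,0,-0.85,-0.8],[-0.1,-1,0,0,0,-0.85,-0.8]]}}

```text
time: 4.5
tool_pos: [0.5507, -0.0322, 0.151]
tool_rot: [-0.0, 0.919, 0.394, -0.0]
wrist_force: [0.1, 1.2, -0.3]
gripper_width: 0.362
```

Emit:
{"op": "carry_out", "data": {"deltas": [[-0.1,-1,0,0,0,-0.85,-0.8],[-0.1,-1,0,0,0,-0.85,-0.8],[-0.1,-1,0,0,0,-0.85,-0.8],[-0.1,-1,0,0,0,-0.85,-0.8],[-0.1,-1,0,0,0,-0.85,-0.8],[-0.1,-1,0,0,0,-0.85,-0.8],[-0.1,-1,0,0,0,-0.85,-0.8],[-0.1,-1,0,0,0,-0.85,-0.8],[-0.1,-1,0,0,0,-0.85,-0.8],[0,0,0,0,0,0,-0.8]]}}

```text
time: 5.5
tool_pos: [0.5275, -0.2608, 0.1515]
tool_rot: [0.001, 1.0, 0.02, -0.0]
wrist_force: [0.3, -0.3, -1.2]
gripper_width: 0.364
```

```bash
python3 -c "
from h import *
st();c,im=shot('w4'); cv2.imwrite('pics/w4b.png',cv2.resize(im,(800,500),interpolation=cv2.INTER_CUBIC)); c,im=shot('s4','scene'); crop('s4b',None,130,120,330,270,4,im)"
```

```text
t 5.50 pos [ 0.5275 -0.2608  0.1515] jawyaw -1.530 z [-0.    -0.003 -1.   ] w 0.364 F [ 0.3 -0.3 -1.2] j1,j7 [ 0.08 -0.95]
```

View pics/w4b.png

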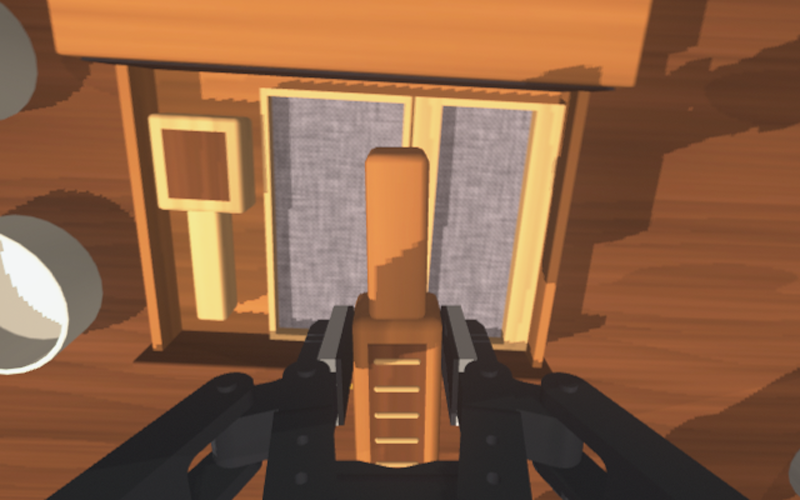

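View pics/s4b.png

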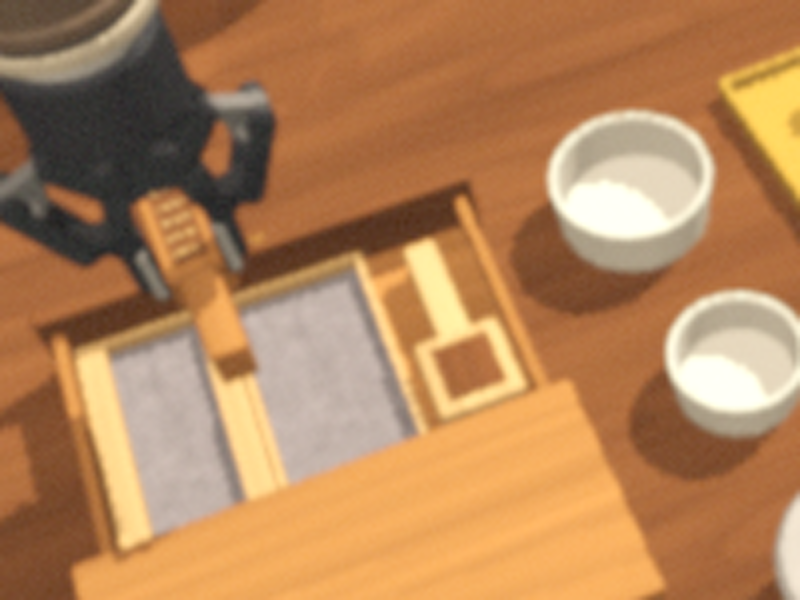

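```bash
python3 -c "
from h import *
c=calibration('wrist'); c['view']=np.load('w4.npy')
def f(n,u,v,z): print(n,bp(c,u/1.25,v/1.25,z)[:2].round(4))
f('wide tl',262,90,.026);f('boundary top',412,98,.026);f('nar tr',565,104,.026);f('wide bl',272,340,.026);f('nar br',527,350,.026)
f('chest l',52,53,.072);f('chest r',636,87,.072)
f('wide in tl',272,97,.016);f('wide in tr',406,104,.016)
f('nar felt tl',446,107,.016);f('nar felt tr',533,111,.016)
f('nar wall in r',537,105,.026); f('narwall in l',437,100,.026)
f('wide in l bottom',278,330,.026)
f('narwall in r bottom',505,343,.026)
f('handle end',398,150,.149);f('junc',397,318,.151)
"
```

```text
wide tl [ 0.6096 -0.1805]
boundary top [ 0.6088 -0.2669]
nar tr [ 0.6091 -0.3558]
wide bl [ 0.4471 -0.1788]
nar br [ 0.4462 -0.3551]
chest l [ 0.6213 -0.0975]
chest r [ 0.6176 -0.3713]
wide in tl [ 0.6061 -0.1834]
wide in tr [ 0.6053 -0.2638]
nar felt tl [ 0.6046 -0.288 ]
nar felt tr [ 0.6044 -0.3408]
nar wall in r [ 0.6079 -0.3396]
narwall in l [ 0.6083 -0.2814]
wide in l bottom [ 0.455  -0.1833]
narwall in r bottom [ 0.4511 -0.3392]
handle end [ 0.5914 -0.2589]
junc [ 0.5324 -0.261 ]
```

Emit:
{"op": "carry_out", "data": {"deltas": [[0.1,-1,0,0,0,-0.4,-0.8],[0.1,-1,0,0,0,0,-0.8],[0,0,-0.8,0,0,0,-0.8],[0,0,-1,0,0,0,-0.8],[0,0,-1,0,0,0,-0.8],[0,0,-0.8,0,0,0,-0.8],[0,0,0,0,0,0,-0.8]]}}

```text
time: 6.3
tool_pos: [0.5325, -0.3032, 0.0586]
tool_rot: [-0.001, 1.0, 0.006, -0.002]
wrist_force: [-0.7, 1.1, 0.2]
gripper_width: 0.358
```

```bash
python3 -c "
from h import *
st();c,im=shot('w5'); cv2.imwrite('pics/w5b.png',cv2.resize(im,(800,500),interpolation=cv2.INTER_CUBIC)); c,im=shot('s5','scene'); crop('s5b',None,130,140,330,290,4,im)"
```

```text
t 6.30 pos [ 0.5325 -0.3032  0.0586] jawyaw -1.558 z [-0.004  0.003 -1.   ] w 0.358 F [-0.7  1.1  0.2] j1,j7 [ 0.19 -0.86]
```

View pics/w5b.png

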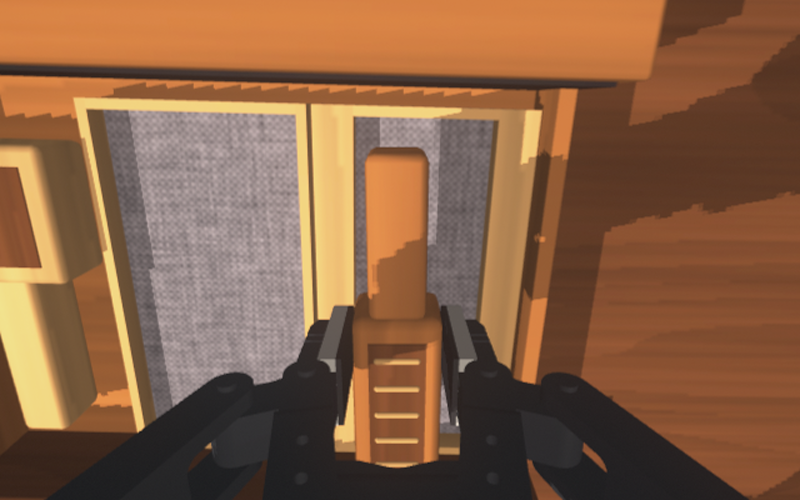

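View pics/s5b.png

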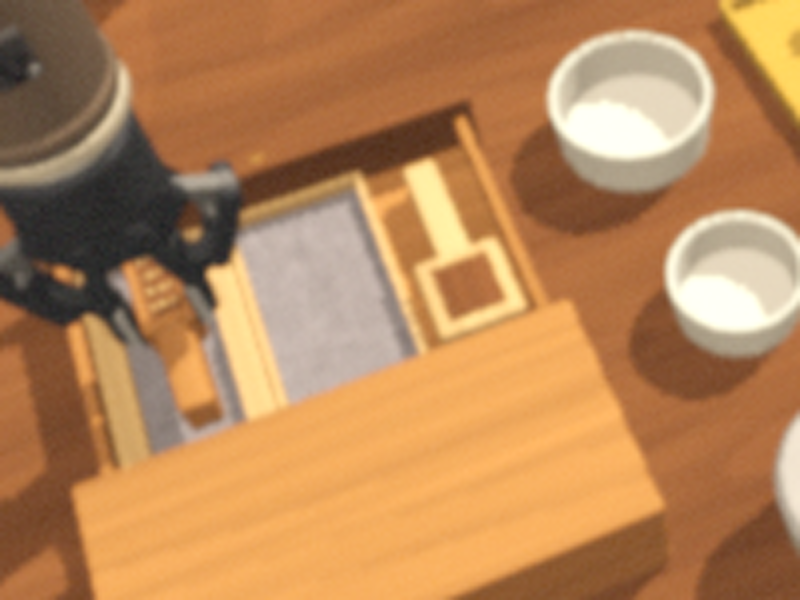

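```bash
python3 -c "
from h import *
c=calibration('wrist'); c['view']=np.load('w5.npy')
def f(n,u,v,z): print(n,bp(c,u/1.25,v/1.25,z)[:2].round(4))
f('in l',354,112,.026);f('in r',498,120,.026);f('out l',309,105,.026);f('out r',541,110,.026)
f('far',420,105,.026)
f('junc',397,318,.058);f('handle end',398,150,.056)
f('in r low',481,320,.026)
"
```

```text
in l [ 0.6072 -0.2862]
in r [ 0.605 -0.341]
out l [ 0.6095 -0.2693]
out r [ 0.6089 -0.357 ]
far [ 0.6101 -0.3112]
junc [ 0.5373 -0.3036]
handle end [ 0.5964 -0.3031]
in r low [ 0.52   -0.3407]
```

Emit:
{"op": "carry_out", "data": {"deltas": [[0,-0.4,0,0,0,-0.1,-0.8],[0,0,-0.5,0,0,0,-0.8],[0,0,-0.4,0,0,0,-0.8],[0,0,0,0,0,0,-0.8]]}}

```text
time: 6.8
tool_pos: [0.5327, -0.3145, 0.0371]
tool_rot: [-0.001, 1.0, 0.001, -0.001]
wrist_force: [-1.0, 0.1, -0.4]
gripper_width: 0.366
```

Emit:
{"op": "carry_out", "data": {"deltas": [[0,0,-0.15,0,0,0,-0.8],[0,0,0,0,0,0,-0.8]]}}

```text
time: 7.0
tool_pos: [0.5336, -0.315, 0.0346]
tool_rot: [-0.0, 1.0, 0.001, -0.0]
wrist_force: [-0.2, 0.5, -0.7]
gripper_width: 0.366
```

Emit:
{"op": "carry_out", "data": {"deltas": [[0,0,-0.12,0,0,0,-0.8],[0,0,0,0,0,0,-0.8]]}}

```text
time: 7.2
tool_pos: [0.5341, -0.3154, 0.0327]
tool_rot: [0.0, 1.0, 0.001, 0.0]
wrist_force: [-0.8, 1.1, 5.7]
gripper_width: 0.357
```

Emit:
{"op": "carry_out", "data": {"deltas": [[0,0,0,0,0,0,-0.05],[0,0,0,0,0,0,-0.05],[0,0,0,0,0,0,-0.05],[0,0,1,0,0,0,-0.05],[0,0,1,0,0,0,-0.05],[0,0,1,0,0,0,0.2],[0,0,1,0,0,0,0.4]]}}

```text
time: 7.9
tool_pos: [0.5336, -0.3152, 0.133]
tool_rot: [0.0, 1.0, 0.001, -0.0]
wrist_force: [-0.6, 0.0, -0.6]
gripper_width: 0.697
```

```bash
python3 -c "
from h import *
st();c,im=shot('w6'); cv2.imwrite('pics/w6b.png',cv2.resize(im,(800,500),interpolation=cv2.INTER_CUBIC)); c,im=shot('s6','scene'); crop('s6b',None,130,140,330,290,4,im)"
```

```text
t 7.90 pos [ 0.5336 -0.3152  0.133 ] jawyaw -1.569 z [-0. -0. -1.] w 0.697 F [-0.6  0.  -0.6] j1,j7 [ 0.17 -0.89]
```

View pics/w6b.png

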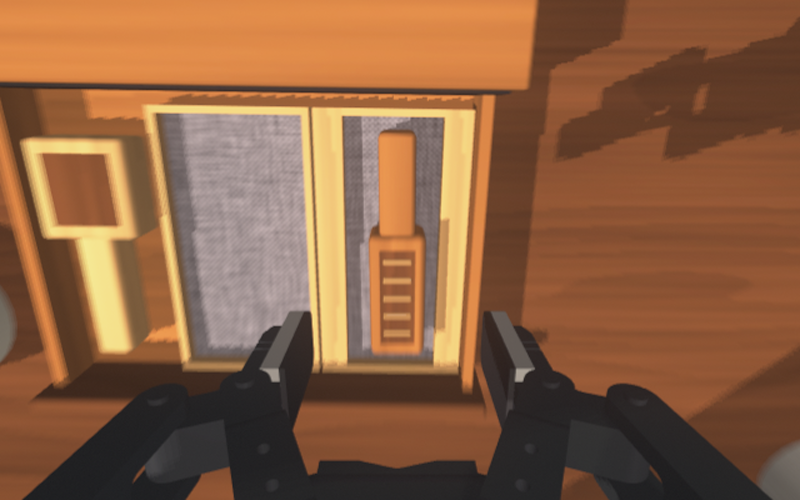

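Emit:
{"op": "carry_out", "data": {"deltas": [[-0.15,1,0.1,0,0,0.7,0.4],[-0.15,1,0.1,0,0,0.7,0.4],[-0.15,1,0,0,0,0.7,0.4],[-0.15,1,0,0,0,0.7,0.4],[-0.15,1,0,0,0,0.7,0.4],[-0.15,1,0,0,0,0.7,0.4],[-0.15,1,0,0,0,0.7,0.4],[-0.15,1,0,0,0,0.7,0.4],[-0.15,1,0,0,0,0.7,0.4],[-0.15,1,0,0,0,0.7,0.4]]}}

```text
time: 9.0
tool_pos: [0.4957, -0.0642, 0.1366]
tool_rot: [-0.0, 0.939, 0.345, -0.0]
wrist_force: [0.5, 0.6, -0.8]
gripper_width: 0.697
```

Emit:
{"op": "carry_out", "data": {"deltas": [[-0.15,1,0,0,0,0.7,0.4],[-0.15,1,0,0,0,0.7,0.4],[-0.15,1,0,0,0,0.7,0.4],[-0.15,1,0,0,0,0.7,0.4],[-0.15,1,0,0,0,0.7,0.4],[-0.15,1,0,0,0,0.7,0.4],[-0.15,1,0,0,0,0.7,0.4],[-0.15,1,-0.3,0,0,0.7,0.4],[-0.15,1,-0.7,0,0,0.7,0.3],[0,0.6,-0.8,0,0,0.4,0.3]]}}

```text
time: 10.0
tool_pos: [0.4621, 0.1771, 0.0916]
tool_rot: [-0.0, 0.772, 0.635, 0.001]
wrist_force: [-0.1, 0.6, 0.3]
gripper_width: 0.656
```

Emit:
{"op": "carry_out", "data": {"deltas": [[0,0,0,0,0,0,0.3]]}}

```text
time: 10.1
tool_pos: [0.4605, 0.1765, 0.0897]
tool_rot: [-0.001, 0.772, 0.635, -0.002]
wrist_force: [-0.7, -0.8, -0.5]
gripper_width: 0.649
```

```bash
python3 -c "
from h import *
st();c,im=shot('w7'); cv2.imwrite('pics/w7b.png',cv2.resize(im,(800,500),interpolation=cv2.INTER_CUBIC))"
```

```text
t 10.10 pos [0.4605 0.1765 0.0897] jawyaw -0.195 z [-0.004 -0.001 -1.   ] w 0.649 F [-0.7 -0.8 -0.5] j1,j7 [-0.45 -0.68]
```

View pics/w7b.png

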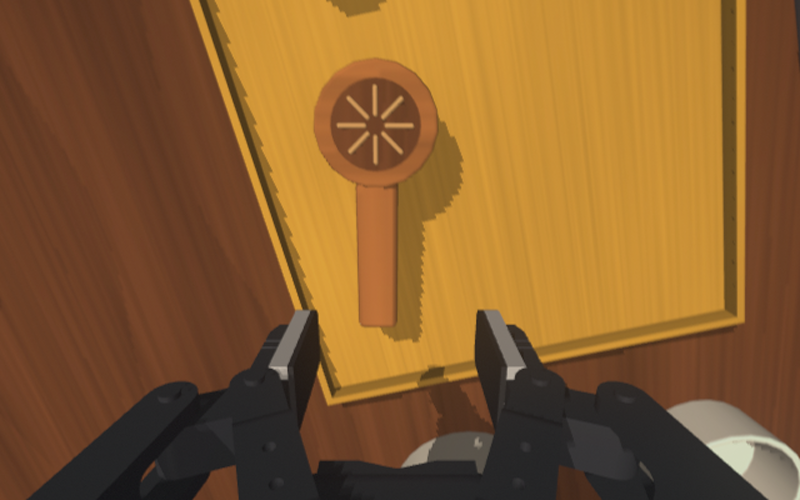

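```bash
python3 -c "
from h import *
c=calibration('wrist'); c['view']=np.load('w7.npy')
def f(n,u,v,z): p=bp(c,u/1.25,v/1.25,z)[:2]; print(n,p.round(4)); return p
a=f('disc',376,123,.032);b=f('end',378,325,.030); d=(a-b)/np.linalg.norm(a-b); print(np.linalg.norm(a-b),np.degrees(np.arctan2(d[1],d[0])), 'grip',a-d*.044)
f('junc',377,186,.031);f('rim',300,300,.014)
"
```

```text
disc [0.4654 0.2461]
end [0.4456 0.1482]
0.09989227431143322 78.57403067759611 grip [0.45669176 0.20297068]
junc [0.46   0.2186]
rim [0.4047 0.1628]
```

Emit:
{"op": "carry_out", "data": {"deltas": [[-0.14,0.6,-0.6,0,0,0,0.1],[0,0.5,-0.8,0,0,0,0.1],[0,0,-0.9,0,0,0,0.1],[0,0,-0.7,0,0,0,0.1],[0,0,0,0,0,0,0.1]]}}

```text
time: 10.65
tool_pos: [0.4583, 0.2004, 0.0159]
tool_rot: [0.0, 0.775, 0.632, -0.002]
wrist_force: [-0.8, 0.2, 0.4]
gripper_width: 0.556
```

Emit:
{"op": "carry_out", "data": {"deltas": [[-0.03,0.13,-0.1,0,0,0,0.1],[0,0,0,0,0,0,-0.3],[0,0,0,0,0,0,-0.9],[0,0,0,0,0,0,-0.9],[0,0,0,0,0,0,-0.9],[0,0,0,0,0,0,-0.9]]}}

```text
time: 11.25
tool_pos: [0.4589, 0.2057, 0.0157]
tool_rot: [0.0, 0.774, 0.633, 0.001]
wrist_force: [-0.5, -1.0, 6.5]
gripper_width: 0.221
```

Emit:
{"op": "carry_out", "data": {"deltas": [[0,0,0.6,0,0,0,-0.9],[0,0,1,0,0,0,-0.9],[0,0,1,0,0,0,-0.9],[0,-0.2,1,0,0,0,-0.9],[0.15,-1,1,0,0,-0.8,-0.9],[0.15,-1,0.6,0,0,-0.8,-0.9],[0.15,-1,0,0,0,-0.8,-0.9],[0.15,-1,0,0,0,-0.8,-0.9],[0.15,-1,0,0,0,-0.8,-0.9],[0.15,-1,0,0,0,-0.8,-0.9]]}}

```text
time: 12.25
tool_pos: [0.4804, 0.0487, 0.1441]
tool_rot: [0.0, 0.903, 0.429, -0.0]
wrist_force: [0.7, -0.1, -1.8]
gripper_width: 0.22
```

```bash
python3 -c "
from h import *
st();c,im=shot('s8','side'); crop('s8b',None,240,100,480,280,3.3,im)"
```

```text
t 12.25 pos [0.4804 0.0487 0.1441] jawyaw -0.684 z [-0.001 -0.    -1.   ] w 0.220 F [ 0.7 -0.1 -1.8] j1,j7 [-0.32 -0.84]
```

View pics/s8b.png

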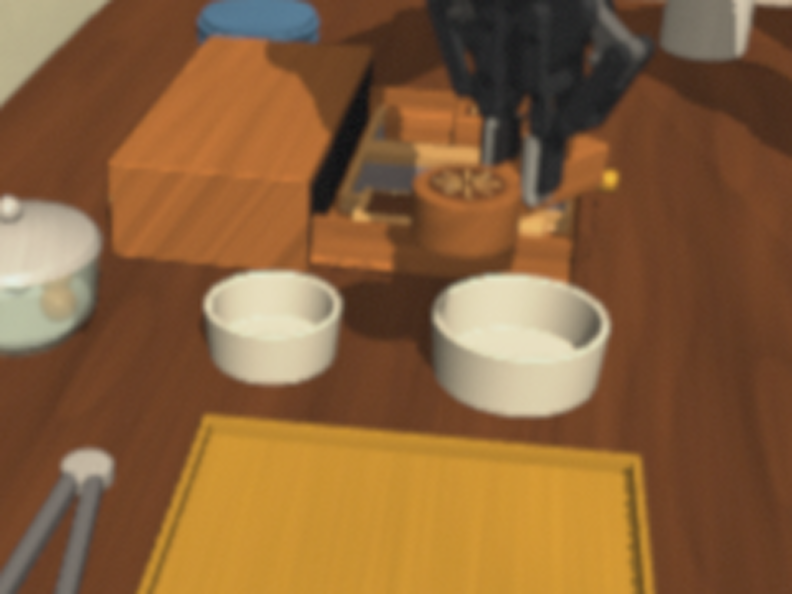

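Emit:
{"op": "carry_out", "data": {"deltas": [[0.15,-1,0,0,0,-0.8,-0.9],[0.15,-1,0,0,0,-0.8,-0.9],[0.15,-1,0,0,0,-0.8,-0.9],[0.15,-1,0,0,0,-0.8,-0.9],[0.15,-1,0,0,0,-0.8,-0.9],[0.15,-1,0,0,0,-0.8,-0.9],[0.15,-1,0,0,0,-0.8,-0.9],[0.15,-1,0,0,0,-0.8,-0.9],[0.15,-1,0,0,0,-0.8,-0.9],[0.1,-1,0,0,0,-0.6,-0.9]]}}

```text
time: 13.3
tool_pos: [0.5165, -0.2008, 0.1439]
tool_rot: [0.0, 0.999, 0.054, -0.0]
wrist_force: [-0.1, -0.2, -0.7]
gripper_width: 0.22
```

Emit:
{"op": "carry_out", "data": {"deltas": [[0,-0.3,-0.5,0,0,0,-0.9],[0,0,-1,0,0,0,-0.9],[0,0,-0.8,0,0,0,-0.9],[0,0,0,0,0,0,-0.9]]}}

```text
time: 13.7
tool_pos: [0.5144, -0.2056, 0.0837]
tool_rot: [-0.001, 0.998, 0.056, -0.003]
wrist_force: [-0.2, 0.7, -1.0]
gripper_width: 0.225
```

```bash
python3 -c "
from h import *
st();c,im=shot('w9'); cv2.imwrite('pics/w9b.png',cv2.resize(im,(800,500),interpolation=cv2.INTER_CUBIC))"
```

```text
t 13.70 pos [ 0.5144 -0.2056  0.0837] jawyaw -1.458 z [-0.006  0.002 -1.   ] w 0.225 F [-0.2  0.7 -1. ] j1,j7 [ 0.03 -0.94]
```

View pics/w9b.png

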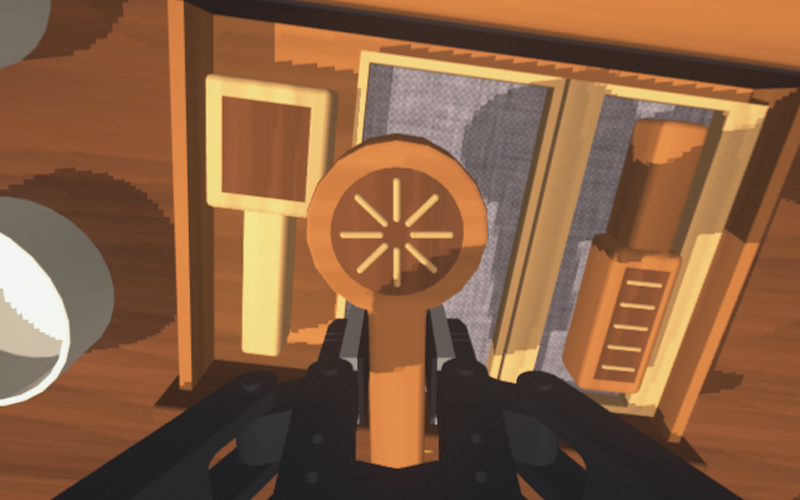

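```bash
python3 -c "
from h import *
c=calibration('wrist'); c['view']=np.load('w9.npy')
def f(n,u,v,z): p=bp(c,u/1.25,v/1.25,z)[:2]; print(n,p.round(4)); return p
f('disc',397,230,.100)
f('wide tl',361,53,.026);f('bnd',565,80,.026);f('nar tr',768,104,.026)
f('slim end',672,122,.042);f('slim head end',610,390,.044);f('junc',640,240,.044)
"
```

```text
disc [ 0.5569 -0.2013]
wide tl [ 0.6099 -0.1799]
bnd [ 0.6092 -0.2669]
nar tr [ 0.6095 -0.3558]
slim end [ 0.5972 -0.3075]
slim head end [ 0.4719 -0.3148]
junc [ 0.5479 -0.3076]
```

Emit:
{"op": "carry_out", "data": {"deltas": [[0.2,-0.4,0,0,0,-0.6,-0.9],[0.1,-0.3,0,0,0,-0.5,-0.9],[0,0,-0.6,0,0,0,-0.9],[0,0,-0.9,0,0,0,-0.9],[0,0,-0.5,0,0,0,-0.9],[0,0,0,0,0,0,-0.9]]}}

```text
time: 14.35
tool_pos: [0.5236, -0.2241, 0.036]
tool_rot: [-0.0, 1.0, 0.001, -0.001]
wrist_force: [-0.2, 0.7, -0.2]
gripper_width: 0.221
```

Emit:
{"op": "carry_out", "data": {"deltas": [[0,0,-0.25,0,0,0,-0.9],[0,0,-0.1,0,0,0,-0.9],[0,0,0,0,0,0,-0.9]]}}

```text
time: 14.65
tool_pos: [0.5247, -0.2246, 0.0285]
tool_rot: [0.0, 1.0, 0.001, 0.0]
wrist_force: [0.8, 0.1, -0.7]
gripper_width: 0.22
```

Emit:
{"op": "carry_out", "data": {"deltas": [[0,0,-0.08,0,0,0,-0.9],[0,0,0,0,0,0,-0.3],[0,0,0,0,0,0,-0.1],[0,0,0,0,0,0,-0.1],[0,0,0.8,0,0,0,-0.1],[0,0,1,0,0,0,-0.1],[0,0,1,0,0,0,0],[0,0,1,0,0,0,0]]}}

```text
time: 15.45
tool_pos: [0.5243, -0.2245, 0.1222]
tool_rot: [0.0, 1.0, 0.001, -0.0]
wrist_force: [0.7, 0.2, -1.1]
gripper_width: 0.498
```

```bash
python3 -c "
from h import *
st();c,im=shot('w10'); cv2.imwrite('pics/w10b.png',cv2.resize(im,(800,500),interpolation=cv2.INTER_CUBIC));c,im=shot('s10','scene'); crop('s10b',None,130,140,330,290,4,im)"
```

```text
t 15.45 pos [ 0.5243 -0.2245  0.1222] jawyaw -1.569 z [-0. -0. -1.] w 0.498 F [ 0.7  0.2 -1.1] j1,j7 [ 0.02 -1.02]
```

View pics/w10b.png

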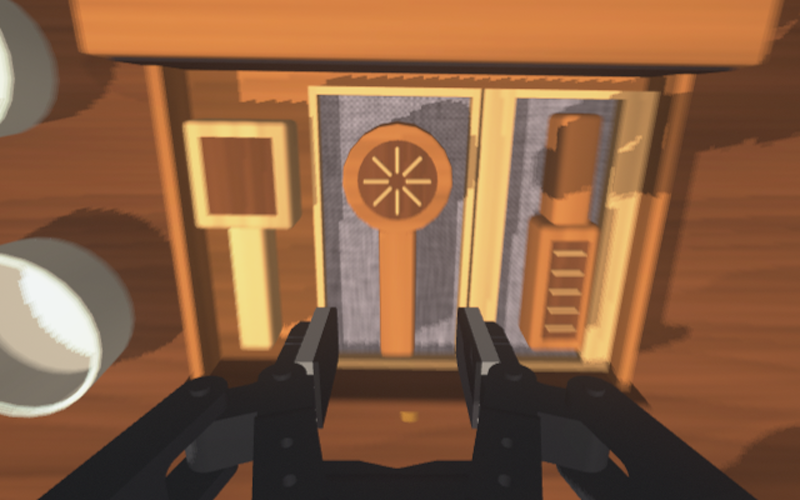

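Emit:
{"op": "carry_out", "data": {"deltas": [[-0.12,1,0.1,0,0,0.71,0.2],[-0.12,1,0.1,0,0,0.71,0.2],[-0.12,1,0.1,0,0,0.71,0.2],[-0.12,1,0,0,0,0.71,0.2],[-0.12,1,0,0,0,0.71,0.2],[-0.12,1,0,0,0,0.71,0.2],[-0.12,1,0,0,0,0.71,0.2],[-0.12,1,0,0,0,0.71,0.2],[-0.12,1,0,0,0,0.71,0.2],[-0.12,1,0,0,0,0.71,0.2]]}}

```text
time: 16.55
tool_pos: [0.494, 0.0265, 0.1284]
tool_rot: [-0.0, 0.937, 0.35, -0.0]
wrist_force: [0.1, -0.5, 0.4]
gripper_width: 0.603
```

Emit:
{"op": "carry_out", "data": {"deltas": [[-0.12,1,0,0,0,0.71,0.2],[-0.12,1,0,0,0,0.71,0.2],[-0.12,1,0,0,0,0.71,0.2],[-0.12,1,0,0,0,0.71,0.2],[-0.12,1,0,0,0,0.71,0.2],[-0.12,1,0,0,0,0.71,0.2],[-0.12,1,0,0,0,0.71,0.2],[-0.12,1,0,0,0,0.71,0.2],[-0.12,1,0,0,0,0.71,0.2],[-0.12,1,-0.2,0,0,0.71,0.2]]}}

```text
time: 17.55
tool_pos: [0.4646, 0.2778, 0.1241]
tool_rot: [0.0, 0.756, 0.655, 0.001]
wrist_force: [0.6, 0.5, -0.3]
gripper_width: 0.599
```

Emit:
{"op": "carry_out", "data": {"deltas": [[0,0.6,-0.5,0,0,0.7,0.2],[0,0,-0.5,0,0,0.7,0.2],[0,0,0,0,0,0,0.2]]}}

```text
time: 17.85
tool_pos: [0.4632, 0.2912, 0.0969]
tool_rot: [-0.0, 0.709, 0.706, -0.002]
wrist_force: [0.4, -0.5, 0.1]
gripper_width: 0.602
```

```bash
python3 -c "
from h import *
c=calibration('wrist'); c['view']=np.load('w10.npy')
def f(n,u,v,z): p=bp(c,u/1.25,v/1.25,z)[:2]; print(n,p.round(4)); return p
f('disc',397,180,.044);f('handle end',397,355,.042); f('wide tl',309,87,.026); f('bl',313,370,.026); f('bnd',483,90,.026)
st();c,im=shot('w11'); cv2.imwrite('pics/w11b.png',cv2.resize(im,(800,500),interpolation=cv2.INTER_CUBIC))"
```

```text
disc [ 0.5658 -0.2248]
handle end [ 0.4639 -0.225 ]
wide tl [ 0.6103 -0.1798]
bl [ 0.443  -0.1724]
bnd [ 0.609  -0.2687]
t 17.85 pos [0.4632 0.2912 0.0969] jawyaw -0.004 z [-0.003 -0.002 -1.   ] w 0.602 F [ 0.4 -0.5  0.1] j1,j7 [-0.6  -0.71]
```

View pics/w11b.png

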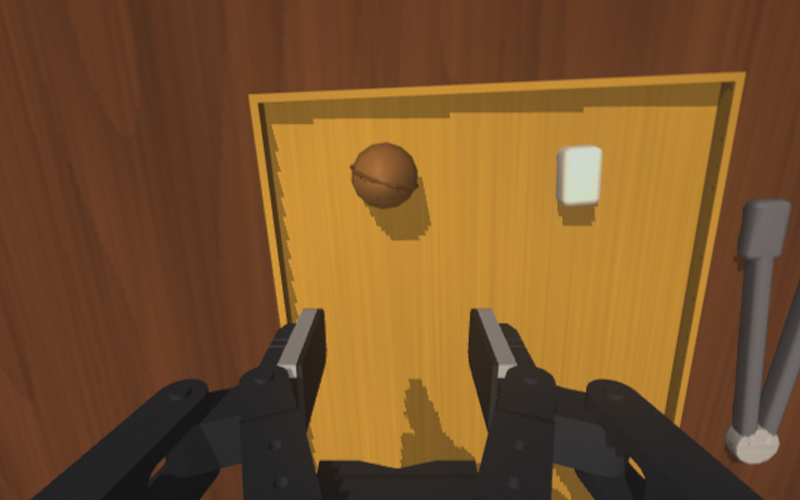

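```bash
python3 -c "
from h import *
c=calibration('wrist'); c['view']=np.load('w11.npy')
def f(n,u,v,z): p=bp(c,u/1.25,v/1.25,z)[:2]; print(n,p.round(4)); return p
f('walnut',384.5,176,.019);f('sweet',580,174,.020);f('swtop',580,147,.018);f('swbot',578,204,.018)
"
```

```text
walnut [0.4577 0.3339]
sweet [0.5548 0.3347]
swtop [0.554  0.3476]
swbot [0.5565 0.319 ]
```

Emit:
{"op": "carry_out", "data": {"deltas": [[-0.1,0.8,0,0,0,0,0.2],[-0.1,0.9,0,0,0,0,0.2],[0,0,-0.5,0,0,0,0.2],[0,0,-0.8,0,0,0,0.2],[0,0,-0.6,0,0,0,0.2],[0,0,0,0,0,0,0.2]]}}

```text
time: 18.5
tool_pos: [0.4587, 0.3314, 0.0496]
tool_rot: [0.0, 0.711, 0.703, -0.002]
wrist_force: [-0.5, -0.9, -0.9]
gripper_width: 0.601
```

Fix y slightly, then go down and close.

Emit:
{"op": "carry_out", "data": {"deltas": [[0,0.1,-0.7,0,0,0,0.2],[0,0,-0.8,0,0,0,0.2],[0,0,-0.2,0,0,0,0.2],[0,0,0,0,0,0,0.2]]}}

```text
time: 18.9
tool_pos: [0.4595, 0.335, 0.0089]
tool_rot: [0.0, 0.711, 0.704, -0.001]
wrist_force: [0.5, 0.2, -0.6]
gripper_width: 0.599
```

Emit:
{"op": "carry_out", "data": {"deltas": [[0,0,0,0,0,0,-0.1],[0,0,0,0,0,0,-0.6],[0,0,0,0,0,0,-0.6],[0,0,0,0,0,0,-0.6],[0,0,0,0,0,0,-0.6]], "force": 30}}

```text
time: 19.4
tool_pos: [0.4602, 0.3358, 0.0101]
tool_rot: [0.0, 0.71, 0.704, 0.001]
wrist_force: [-1.4, -1.5, 6.8]
gripper_width: 0.369
```

Emit:
{"op": "carry_out", "data": {"deltas": [[0,0,0.5,0,0,0,-0.6],[0,0,1,0,0,0,-0.6],[0,0,1,0,0,0,-0.6],[0,-0.5,1,0,0,0,-0.6],[0.1,-1,0.4,0,0,0,-0.6],[0.1,-1,0,0,0,0,-0.6],[0.1,-1,0,0,0,0,-0.6],[0.1,-1,0,0,0,0,-0.6],[0.1,-1,0,0,0,0,-0.6],[0.1,-1,0,0,0,0,-0.6]]}}

```text
time: 20.4
tool_pos: [0.4748, 0.1721, 0.1076]
tool_rot: [0.0, 0.71, 0.704, 0.001]
wrist_force: [0.8, 0.2, 0.7]
gripper_width: 0.371
```

Emit:
{"op": "carry_out", "data": {"deltas": [[0.1,-1,0,0,0,0,-0.6],[0,-1,0,0,0,0,-0.6],[0,-1,0,0,0,0,-0.6],[0,-1,0,0,0,0,-0.6],[0,-1,0,0,0,0,-0.6],[0,-0.8,0,0,0,0,-0.6],[0,0,0,0,0,0,-0.6]]}}

```text
time: 21.1
tool_pos: [0.4772, 0.0249, 0.1074]
tool_rot: [0.001, 0.712, 0.702, 0.0]
wrist_force: [-0.4, -0.3, -0.2]
gripper_width: 0.366
```

```bash
python3 -c "
from h import *
st();c,im=shot('w12'); cv2.imwrite('pics/w12b.png',cv2.resize(im,(800,500),interpolation=cv2.INTER_CUBIC))"
```

```text
t 21.10 pos [0.4772 0.0249 0.1074] jawyaw -0.014 z [ 0.001 -0.001 -1.   ] w 0.366 F [-0.4 -0.3 -0.2] j1,j7 [-0.13 -0.2 ]
```

View pics/w12b.png

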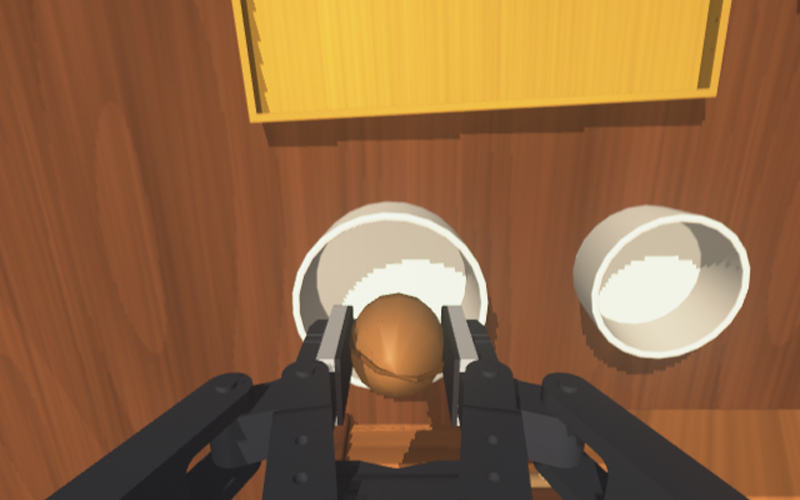

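Emit:
{"op": "carry_out", "data": {"deltas": [[0,-0.6,0,0,0,0,-0.6],[0,-0.45,0,0,0,0,-0.6],[0,0,-0.6,0,0,0,-0.6],[0,0,-0.9,0,0,0,-0.6],[0,0,-0.5,0,0,0,-0.6],[0,0,0,0,0,0,-0.6]]}}

```text
time: 21.75
tool_pos: [0.476, 0.0022, 0.0553]
tool_rot: [-0.001, 0.71, 0.704, -0.001]
wrist_force: [-0.6, 0.3, 0.7]
gripper_width: 0.368
```

Emit:
{"op": "carry_out", "data": {"deltas": [[0,0,-0.7,0,0,0,-0.6],[0,0,-0.6,0,0,0,-0.6],[0,0,0,0,0,0,-0.6],[0,0,0,0,0,0,-0.1],[0,0,0,0,0,0,-0.1],[0,0,0,0,0,0,-0.1],[0,0,0.8,0,0,0,-0.1],[0,0,1,0,0,0,-0.1],[0,0,1,0,0,0,-0.1],[0,0,0.8,0,0,0,-0.1]]}}

```text
time: 22.75
tool_pos: [0.4774, 0.0018, 0.1158]
tool_rot: [0.001, 0.71, 0.704, 0.001]
wrist_force: [0.1, -0.2, 0.4]
gripper_width: 0.451
```

```bash
python3 -c "
from h import *
st();c,im=shot('w13'); cv2.imwrite('pics/w13b.png',cv2.resize(im,(800,500),interpolation=cv2.INTER_CUBIC))"
```

```text
t 22.75 pos [0.4774 0.0018 0.1158] jawyaw -0.009 z [ 0.002  0.    -1.   ] w 0.451 F [ 0.1 -0.2  0.4] j1,j7 [-0.09 -0.14]
```

View pics/w13b.png

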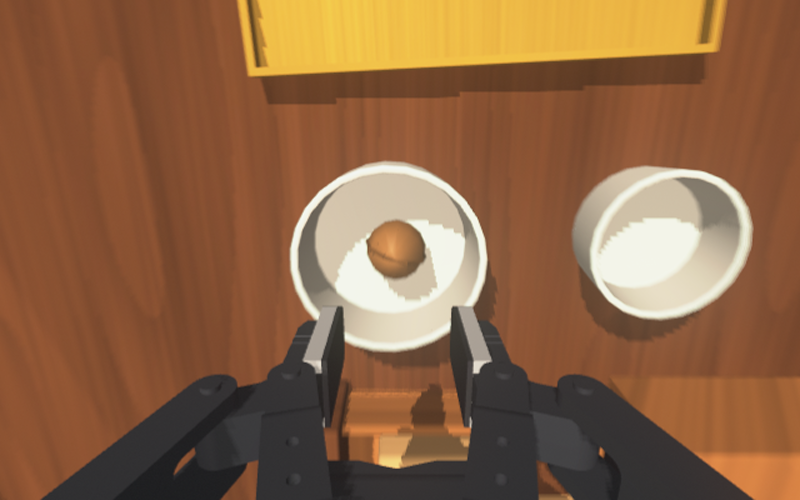

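Emit:
{"op": "carry_out", "data": {"deltas": [[0.24,1,0,0,0,0.06,-0.1],[0.24,1,0,0,0,0.06,-0.1],[0.24,1,0,0,0,0.06,-0.1],[0.24,1,0,0,0,0.06,-0.1],[0.24,1,0,0,0,0.06,-0.1],[0.24,1,0,0,0,0.06,-0.1],[0.24,1,0,0,0,0.06,-0.1],[0.24,1,0,0,0,0.06,-0.1],[0.24,1,0,0,0,0.06,-0.1],[0.24,1,0,0,0,0.06,-0.1]]}}

```text
time: 23.8
tool_pos: [0.5372, 0.2528, 0.1142]
tool_rot: [0.0, 0.689, 0.725, 0.0]
wrist_force: [0.3, -0.2, -0.3]
gripper_width: 0.45
```

Emit:
{"op": "carry_out", "data": {"deltas": [[0.24,1,0,0,0,0.06,-0.1],[0.24,1,-0.4,0,0,0,-0.1],[0.24,0.6,-0.6,0,0,0,-0.1],[0,0,0,0,0,0,-0.1]]}}

```text
time: 24.2
tool_pos: [0.5539, 0.319, 0.0873]
tool_rot: [-0.001, 0.686, 0.728, -0.001]
wrist_force: [-0.4, -0.0, 0.1]
gripper_width: 0.456
```

```bash
python3 -c "
from h import *
st();c,im=shot('w14'); cv2.imwrite('pics/w14b.png',cv2.resize(im,(800,500),interpolation=cv2.INTER_CUBIC))"
```

```text
t 24.20 pos [0.5539 0.319  0.0873] jawyaw 0.060 z [-0.002  0.    -1.   ] w 0.456 F [-0.4 -0.   0.1] j1,j7 [-0.56 -0.59]
```

View pics/w14b.png

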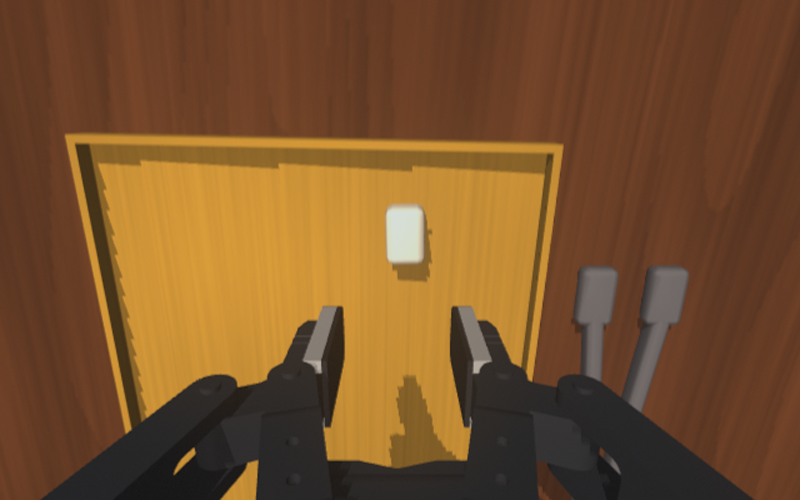

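```bash
python3 -c "
from h import *
c=calibration('wrist'); c['view']=np.load('w14.npy')
def f(n,u,v,z): p=bp(c,u/1.25,v/1.25,z)[:2]; print(n,p.round(4)); return p
f('sweet',405,235,.020);f('swtop',405,206,.018);f('swbot',405,263,.018);f('l',386,235,.018);f('r',424,235,.018)
"
```

```text
sweet [0.5575 0.3344]
swtop [0.5566 0.3486]
swbot [0.5586 0.3189]
l [0.5481 0.3332]
r [0.5671 0.3344]
```

Emit:
{"op": "carry_out", "data": {"deltas": [[0.15,0.6,-0.4,0,0,0,-0.1],[0,0,-0.8,0,0,0,-0.1],[0,0,-0.8,0,0,0,-0.1],[0,0,-0.4,0,0,0,-0.1],[0,0,0,0,0,0,-0.1]]}}

```text
time: 24.75
tool_pos: [0.5581, 0.3309, 0.0277]
tool_rot: [-0.0, 0.687, 0.727, -0.001]
wrist_force: [0.2, 0.6, -0.4]
gripper_width: 0.45
```

Emit:
{"op": "carry_out", "data": {"deltas": [[0,0.1,-0.5,0,0,0,-0.1],[0,0,-0.3,0,0,0,-0.1],[0,0,0,0,0,0,-0.3],[0,0,0,0,0,0,-0.8],[0,0,0,0,0,0,-0.9],[0,0,0,0,0,0,-0.9],[0,0,0,0,0,0,-0.9]]}}

```text
time: 25.45
tool_pos: [0.5589, 0.3343, 0.0091]
tool_rot: [0.0, 0.687, 0.727, 0.0]
wrist_force: [-0.0, 0.8, 0.3]
gripper_width: 0.224
```

Emit:
{"op": "carry_out", "data": {"deltas": [[0,0,0.5,0,0,0,-0.9],[0,0,1,0,0,0,-0.9],[0,0,1,0,0,0,-0.9],[0.1,-0.5,1,0,0,0,-0.9],[0.2,-1,0.4,0,0,0,-0.9],[0.2,-1,0,0,0,0,-0.9],[0.2,-1,0,0,0,0,-0.9],[0.2,-1,0,0,0,0,-0.9],[0.2,-1,0,0,0,0,-0.9],[0.2,-1,0,0,0,0,-0.9]]}}

```text
time: 26.45
tool_pos: [0.5916, 0.1708, 0.1075]
tool_rot: [0.0, 0.687, 0.727, 0.0]
wrist_force: [-0.4, -0.1, -0.8]
gripper_width: 0.223
```

Emit:
{"op": "carry_out", "data": {"deltas": [[0.2,-1,0,0,0,0,-0.9],[0.2,-1,0,0,0,0,-0.9],[0.2,-1,0,0,0,0,-0.9],[0.2,-1,0,0,0,0,-0.9],[0.2,-1,0,0,0,0,-0.9],[0.1,-1,0,0,0,0,-0.9],[0,0,0,0,0,0,-0.9]]}}

```text
time: 27.15
tool_pos: [0.6194, 0.0163, 0.1074]
tool_rot: [0.001, 0.689, 0.725, -0.001]
wrist_force: [-0.2, -0.3, 0.3]
gripper_width: 0.222
```

```bash
python3 -c "
from h import *
st();c,im=shot('w15'); cv2.imwrite('pics/w15b.png',cv2.resize(im,(800,500),interpolation=cv2.INTER_CUBIC))"
```

```text
t 27.15 pos [0.6194 0.0163 0.1074] jawyaw 0.051 z [ 0.001 -0.003 -1.   ] w 0.222 F [-0.2 -0.3  0.3] j1,j7 [-0.08 -0.1 ]
```

View pics/w15b.png

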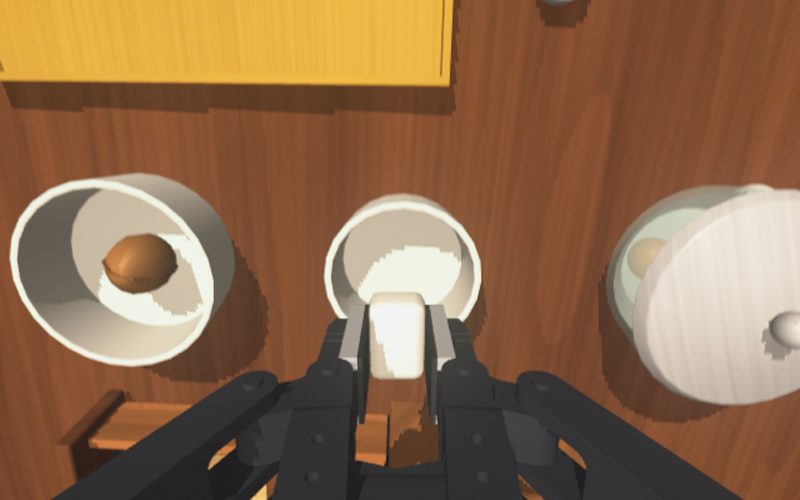

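```bash
python3 -c "
from h import *
c=calibration('wrist'); c['view']=np.load('w15.npy')
print(bp(c,403/1.25,275/1.25,.035), bp(c,403/1.25,202/1.25,.035), bp(c,326/1.25,272/1.25,.035), bp(c,481/1.25,272/1.25,.035))
"
```

```text
[0.62369463 0.00809273 0.035     ] [0.62152221 0.04701124 0.035     ] [0.58343484 0.00771764 0.035     ] [0.66429304 0.01186139 0.035     ]
```

Emit:
{"op": "carry_out", "data": {"deltas": [[0.17,-0.5,-0.3,0,0,0,-0.9],[0,0,-0.7,0,0,0,-0.9],[0,0,-0.7,0,0,0,-0.9],[0,0,0,0,0,0,-0.9]]}}

```text
time: 27.6
tool_pos: [0.6214, 0.0096, 0.0615]
tool_rot: [-0.001, 0.686, 0.727, -0.001]
wrist_force: [-0.2, -1.1, 0.1]
gripper_width: 0.224
```

Emit:
{"op": "carry_out", "data": {"deltas": [[0.1,-0.12,-0.6,0,0,0,-0.9],[0,0,-0.7,0,0,0,-0.9],[0,0,0,0,0,0,-0.9]]}}

```text
time: 27.9
tool_pos: [0.6244, 0.006, 0.0293]
tool_rot: [-0.001, 0.687, 0.727, -0.001]
wrist_force: [0.0, -0.7, 0.2]
gripper_width: 0.225
```

Emit:
{"op": "carry_out", "data": {"deltas": [[0,0,-0.35,0,0,0,-0.9],[0,0,0,0,0,0,-0.9],[0,0,0,0,0,0,-0.4],[0,0,0,0,0,0,-0.35],[0,0,0,0,0,0,-0.3],[0,0,0.6,0,0,0,-0.3],[0,0,1,0,0,0,-0.3],[0,0,1,0,0,0,-0.3],[0,0,1,0,0,0,-0.3],[0,0,1,0,0,0,-0.3]]}}

```text
time: 28.9
tool_pos: [0.6256, 0.0062, 0.1401]
tool_rot: [0.0, 0.687, 0.727, 0.0]
wrist_force: [0.8, 0.5, -0.1]
gripper_width: 0.345
```

Emit:
{"op": "carry_out", "data": {"deltas": [[0,0,1,0,0,0,0],[-0.5,-0.8,1,0,0,0,0],[-0.5,-1,1,0,0,0,0],[-0.5,-1,1,0,0,0,0],[0,0,0,0,0,0,0]]}}

```text
time: 29.4
tool_pos: [0.5883, -0.0687, 0.2428]
tool_rot: [0.003, 0.689, 0.725, 0.001]
wrist_force: [0.5, -0.5, -0.0]
gripper_width: 0.502
```

```bash
python3 -c "
from h import *
st();c,im=shot('w16'); cv2.imwrite('pics/w16b.png',cv2.resize(im,(800,500),interpolation=cv2.INTER_CUBIC)); c,im=shot('s16','scene');crop('s16b',None,130,90,450,300,2.5,im); c,im=shot('d16','side');crop('d16b',None,200,100,450,290,3.2,im)"
```

```text
t 29.40 pos [ 0.5883 -0.0687  0.2428] jawyaw 0.051 z [ 0.007 -0.003 -1.   ] w 0.502 F [ 0.5 -0.5 -0. ] j1,j7 [0.06 0.06]
```

View pics/w16b.png

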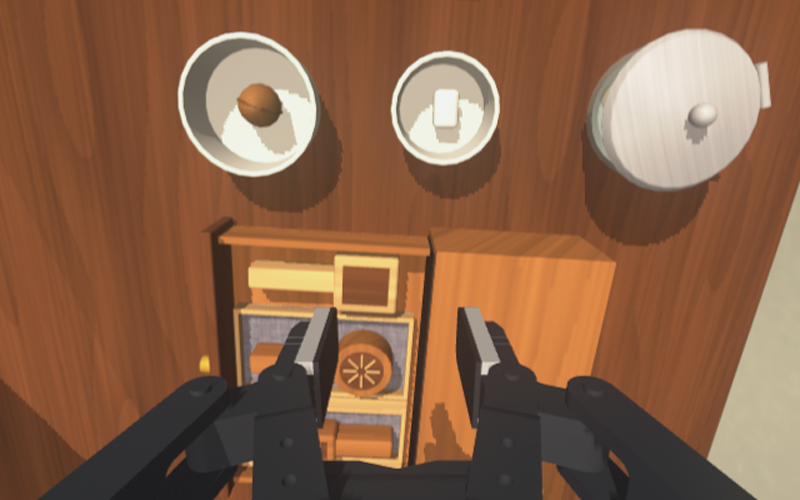

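View pics/s16b.png

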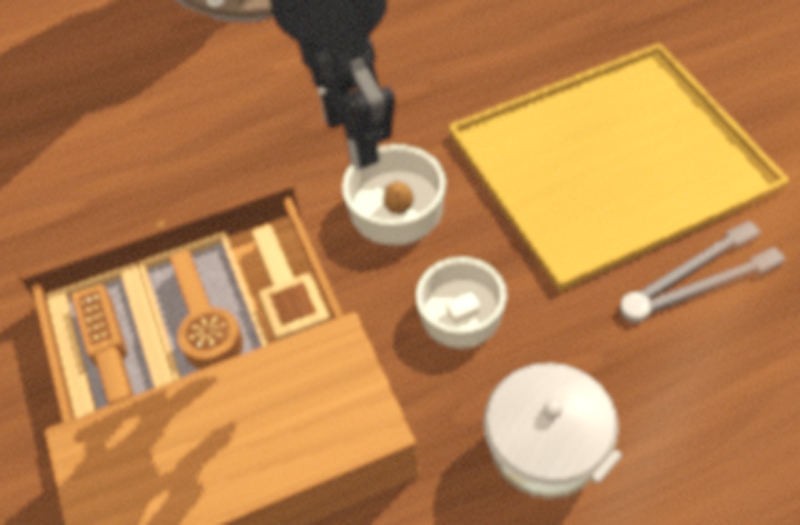

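View pics/d16b.png

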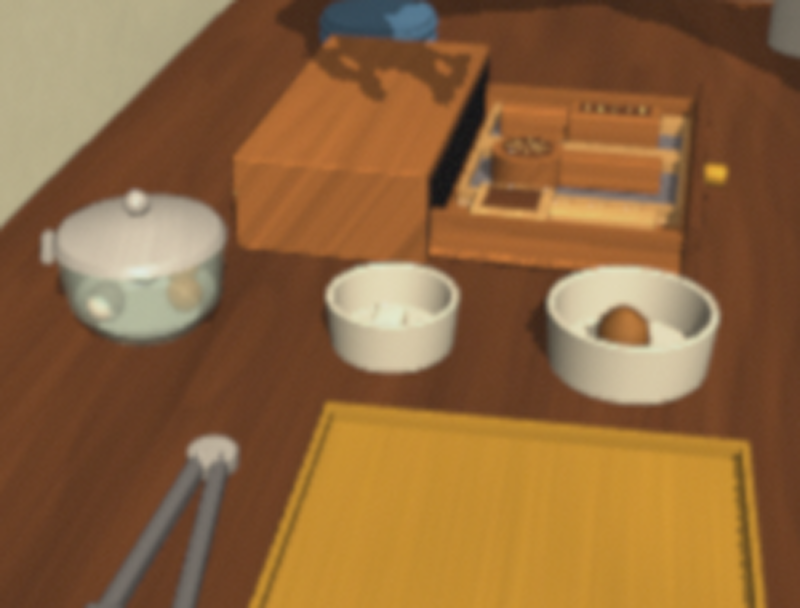

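Everything is in place, with both moulds level and the tray empty, so I'm handing it in.

```bash
python3 -c "
from h import *
st();print(robot.sign_off())"
```

```text
t 29.55 pos [ 0.588  -0.0631  0.2382] jawyaw 0.057 z [ 0.001  0.001 -1.   ] w 0.502 F [-0.2  0.1 -0.7] j1,j7 [0.05 0.06]
the job is handed in; nothing more can be done
None
```

I cleared the tray and handed the job in at 29.6 s of the 106 s allowed; sign-off gave no verdict. The slim mould is in the narrow bay, the round mould in the wide bay, the walnut in the large ramekin and the sweet in the small one.

**Moulds:** In the last wrist-camera measurements the round mould sat about 1 to 2 mm from the centre of its bay. The slim one was about 6 to 7 mm off along its bay and 2 mm or less across. Both looked flat and lengthwise, but I judged flatness by eye and did not measure the tilt.

**Walnut and sweet:** Both lie near the middle of their ramekins, and both ramekins stand upright.

**Bystanders:** The candy bowl and tong look unmoved in the final pictures; I compared them by eye only. The gripper was empty and well clear of everything.

**What disagreed:** The first position estimates from the side and scene cameras differed by up to about 11 mm. I used the wrist camera for the grasps, rechecking each one close up. No check failed.

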